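Clip the stirrer caddy back on the counter rail

TASK

The stirrer caddy has been refilled: hang it back on the counter rail, in the gap between the two sachet caddies and facing the same way as they do. Push its hook gently down over the upper bar until the bar is fully home and the sprung safety latch has snapped shut under it, then lift the caddy against the latch to feel that it holds, set it down on the bar again and let go, leaving it hanging. Keep it upright all the way, do not force the rail, and leave everything else where it is.

Things in the scene. Friction and masses are not known exactly. Their poses are not given: they have to be found in the camera images.
- caddy: The stirrer caddy, loose, 0.21 to 0.39 kg: steel cup 70 (x) x 72 (y) x 100 mm high full of wooden stirrers (to 35 mm above the rim), a 118 mm back plate on its +x side and a flat safety hook, 14 mm thick in y, rising from that to 202 mm. Origin: centre of the cup's underside; z up, +x from cup to hook. It stands on the counter left or right of the rail; the look-alike cup there has no hook.
- caddy_seat (a point): Point in the hook where the bar's centre line lies when fully home: (53, 0, 150) mm in the caddy's frame, axes as the caddy's. The crown is 6 mm above it. From there a throat 14 mm wide in x, between shank (-x side) and nose (+x side), runs down to 34 mm below this point.
- caddy_mouth (a point): Lower end of the hook's nose level, 48 mm straight below the seat point: the mouth, open downwards, reaches from 14 mm in -x to 17 mm in +x of this point and narrows over 14 mm of height to the 14 mm throat. Farther down, 90 mm below the seat point, two rubber bumpers (12 mm across) stick out of the back plate to 10 mm in -x of the seat point: they lean on the lower bar when it hangs.
- caddy_grip (a point): Centre of the black grip block on top of the hook, the place to take hold: 39 mm straight above the seat point, 26 mm (x) by 14 mm (y); its top is 13 mm above this point, its foot and the 30 mm wide crown of the hook 19 mm below.
- latch (a joint): Sprung safety latch, a steel tongue across the throat, pivoted on the shank 11 mm in -x of and 24 mm below the seat point. 0 rad: shut, level. It opens only inwards, tip up, to 1.5 rad: the bar can push in, not come out. Pushing in takes about 7 to 12 N; it springs shut when the bar is about 4 mm from home. Shut, the caddy can rise about 16 mm before the latch bears on the bar.
- stand: Fixed feet of the counter rail, origin on the counter below the middle of the gap; y along the bars, z up, caddies hang with the cup on the -x side, hook over the upper bar. Two round steel bars, 12 mm thick, 370 mm long, the upper at x = 0, the other 90 mm lower at x = -4 mm, between posts at y = -185 and 185 mm. A sachet caddy like this one, 72 mm wide, hangs fixed at y = 125 and at y = -125 mm.
- rail_low (a point): On the stand, 175 mm above its origin: the lowest that the upper bar's centre can be. The bars sit in a telescoping frame set by hand; its height is not measured and the bar is anywhere from here to 40 mm higher, to be felt or seen. Pressed or pulled with over 30 N the frame slips in its clamps: that is forcing it.
- plain_cup: Bystander: plain steel cup of cutlery without a hook, 70 x 72 x 115 mm, origin centre of its underside.
- mug: Bystander: white mug, 80 mm wide, 92 mm high, origin centre of its underside.
- paper_cups: Bystander: stack of paper cups, 73 mm wide, 163 mm high, behind the rail.
- crate: Bystander: wooden crate of sachets, 80 x 170 x 70 mm, sachets to about 105 mm, behind the rail.
- sugar_jar: Bystander: glass sugar jar, 84 mm wide, 130 mm high, left of the rail.
- milk_jug: Bystander: steel milk jug, 84 mm wide, 100 mm high, right of the rail.
- teaspoon: Bystander: teaspoon lying on the counter, 140 mm long.

How it is judged (in metres and radians):
On the way, in this order (a step that is already met when the one before it is completed fails the run):
1. the bar is fully home in the caddy's hook (seat point within 3.5 mm in height) and the latch has snapped shut under it (z of rail_c0 in the frame of caddy_seat between -0.0035 and 0.0035 m and x of caddy_seat in the frame of stand between -0.006 and 0.006 m and y of caddy_seat in the frame of stand between -0.06 and 0.06 m and x of caddy in the frame of stand below -0.03 m and value of joint latch below 0.15 rad), for 0.2 s.
2. the caddy is lifted against the shut latch, which bears on the bar with more than 3 N (contact force between latch_c0 and rail_c0 above 3 N and value of joint latch below 0.25 rad), for 0.1 s.
At the end, for the whole second after the job is handed in: The caddy hangs at rest on the upper bar in the gap (within 60 mm of its middle) with its cup on the same side as the others, upright within 0.12 rad, the bar fully home in the hook (within 3.5 mm in height, 6 mm across) and the latch shut (below 0.15 rad) (all of step 1 and angle between caddy's own z axis and vertical below 0.12 rad and linear speed of caddy below 0.02 m/s); the robot touches nothing.
It fails at once if the rail is forced: the caddy and the upper bar press on each other with more than 30 N (contact force between caddy and rail_c0 above 30 N).
It fails at once if the robot itself pushes on the rail, or the robot or the caddy on a hanging sachet caddy, with more than 10 N (contact force between the arm and stand above 10 N or contact force between the arm and rail above 10 N or contact force between caddy and caddy_left above 10 N or contact force between caddy and caddy_right above 10 N).
It fails at once if the caddy is tipped by more than 0.5 rad, so that stirrers fall out (angle between caddy's own z axis and vertical above 0.5 rad).
It fails at once if anything else standing on the counter is shifted by more than 20 mm (distance of any of plain_cup, mug, paper_cups, crate, sugar_jar, milk_jug, teaspoon from where it was at the start of the episode above 0.02 m).
It also fails if it takes over 69 s, if anything falls off the work surface, if the arm or the gripper's body presses on something with over 40 N, if the wrist force passes 120 N, or if a joint passes its speed limit or range.

ROBOT

A 6-joint arm with a two-finger parallel gripper is mounted at the origin on the work surface. World frame = base frame: x ahead of the robot, y to its left, z up, the work surface at z = 0. Lengths are in mm, angles in degrees, forces in N, time in s.
With the tool pointing down it reaches from about 325 to 925 mm from the base axis. Payload 3.1 kg.
Tool frame: the origin (TCP) lies at the very end of the fingers, on their centre line; the grasp point (between the pads) lies grasp_offset behind it (grasp_offset is the distance from the TCP to the grasp point, in mm); z points along the fingers, y is the line along which they close (so a half turn about z gives the same grasp; the last joint's range is limited). The gripper opens to 85 mm and grips with 20 to 120 N. Pads are 22 mm wide; open, the fingers measure 114 mm over their backs; the gripper's body (76 mm by 85 mm) begins 54 mm behind the grasp point. The pads swing forward as they close: fully open they stand 13 mm farther back than shut.
Start: joints at [-81.085, 12.427, 92.441, -0, 75.132, -6.429], TCP at [165.403, -602.728, 231.3] pointing down, gripper open.
Joint ranges: [-157.48, 157.48], [-44.54, 120.13], [17.64, 146.25], [-64.5, 244.5], [7.68, 150.69], [-147.95, 147.95]. Speed limits (degrees/s): [159.86, 159.86, 180, 180, 180, 180].

INTERFACE

Orientations are given as [roll, pitch, yaw] about the fixed x, y, z axes, in that order (R = Rz(yaw) Ry(pitch) Rx(roll)).
In Python, from station import * gives the robot as it stands. Calls block until the motion is done:
- goto(position, orientation): joint-space move of the TCP to a pose.
- move_l(position, attitude=None, speed=150): straight line of the TCP; attitude=None keeps the orientation; speed is the mean speed in mm/s.
- move_j(angles): joint-space move.
- grip(opening, squeeze=None): finger opening in mm; squeeze is the grip in N (None keeps the last); returns when the fingers have stopped.
- wait(seconds).
- solve_ik(position, orientation): joint angles nearest the present ones, or None.
- get_obs(): the state.
- get_image(name): name is "scene" or "top"; returns the picture (420x560x3 uint8, red, green, blue); there is no depth.
- get_calibration(name): a dict with "fx", "fy", "cx", "cy" (pixels), "D" ([k1, k2, p1, p2, k3] as OpenCV has them; the pictures are not rectified), "R" (3x3) and "t" (3): a world point X has camera coordinates R X + t. Camera axes: x right, y down, z forward; pixel columns grow to the right and rows downward; lengths in mm; the calibration is good to about 2 mm. A picture is of the moment at which its call begins. get_calibration takes no time and is no camera call.
A pose or a line that the arm cannot do raises Unreachable and nothing moves.
- sign_off(): hands the job in; it is judged then, once.
Trained networks look in the newest picture that a camera, given by its name, has taken for a name from the list of things; names that differ only in an ending like _2 or _b are one class to them, and where a whole thing is asked for, a point or a joint stands for the part that bears it (a point fixed in the world has none). Each returns a list of dicts, best first, with "score" (0 to 1); they miss things now and then, are a little off and sometimes report something else, mostly with a low value. They report only what shows in the picture. A call takes as long as a camera call.
- spot_in(name, camera): "extent" ([centre column, centre row, width, height] in pixels, round what is visible of it).
- regions_of(name, camera): "region" (420x560 bool, what is visible of it) and "extent" ([centre column, centre row, width, height] in pixels, round what is visible of it).
The state is a dict: "t": time; "joint_pos": joint angles; "qvel": joint speeds; "effort": joint torques, N m; "tcp_pos": TCP position; "ee_rot": TCP orientation; "wrist_force": force on the tool from outside, world axes, zero at the start; "moment": the same for the moment, N m; "grip_width": finger opening in mm; "grip_force": force on a finger pad.
Only numpy, scipy, OpenCV 4.12 (cv2) and the standard library are available. Lean on these libraries where they do the work, as an engineer would, in place of code of your own. Each camera call takes 0.05 s, during which the arm holds its last target. There are 200 camera calls.

## Working session

There is one attempt and no reset: what is moved stays moved. The work goes in short steps, each a Python script; the robot and the scene stay as the last script left them, time stands still between calls to the robot, and variables do not carry over. Pictures are saved under pics/ and viewed, at most 10 in all, crops included, and the job is handed in when it is done.

```bash
ls; mkdir -p pics; python3 - <<'E'
from station import *
import cv2,numpy as np
o=get_obs();print(o)
for c in("scene","top"):
    im=get_image(c);cv2.imwrite(f"pics/{c}0.png",im[:,:,::-1])
    k=get_calibration(c);print(c,{a:np.round(v,4).tolist() for a,v in k.items()})
    for n in("caddy","caddy_grip","stand","plain_cup","latch","rail"):
        try:
            for d in spot_in(n,c)[:4]:print(n,np.round(d["extent"],1),round(d["score"],2))
        except Exception as e:print(n,e)
E
```

```text
pics
{'t': 0.0, 'joint_pos': array([-8.10845436e+01,  1.24771488e+01,  9.25310383e+01, -1.33090702e-03,
        7.51333628e+01, -6.42720634e+00]), 'qvel': array([-7.12205409e-05, -9.67105621e-02, -5.63055381e-02,  5.60340033e-04,
       -8.10402709e-02,  1.81431936e-02]), 'effort': array([-5.68842934e-04, -3.96852922e+01, -3.03850865e+01, -2.56245721e-04,
        9.66976775e-03, -2.82287495e-06]), 'tcp_pos': array([ 165.2670974 , -601.87804646,  229.94073336]), 'ee_rot': array([-1.79859196e+02, -1.45677598e-02,  1.53429879e+01]), 'wrist_force': array([-0.49540344, -0.05781211, -0.32353557]), 'moment': array([ 0.04313077, -0.03628251,  0.03984379]), 'grip_force': 0.0, 'grip_width': 85.48008993926612}
scene {'fx': 512.0888, 'fy': 512.0888, 'cx': 272.7506, 'cy': 219.6466, 'D': [0.0011, 0.0, 0.0, 0.0, 0.0], 'R': [[-0.5538, 0.8326, -0.0123], [0.6903, 0.4508, -0.5659], [-0.4657, -0.3219, -0.8244]], 't': [314.1402, -306.7468, 1775.4584]}
caddy [199.4 157.8  45.7  50.3] 0.91
caddy [151.1 216.2  33.9  38.5] 0.72
caddy [364.3 320.8  39.8  53. ] 0.52
caddy_grip [199.1 157.3  40.1  51. ] 0.8
stand [272.2 254.5 125.4 118.8] 0.7
plain_cup [402.9 246.3  38.1  46.1] 0.61
latch [280.6 184.2  30.1  10.8] 0.47
rail it knows: caddy, caddy_grip, caddy_mouth, caddy_seat, crate, latch, milk_jug, mug, paper_cups, plain_cup, rail_low, stand, sugar_jar, teaspoon
top {'fx': 420.7883, 'fy': 420.7883, 'cx': 287.4669, 'cy': 207.7523, 'D': [0.0335, 0.0, 0.0, 0.0, 0.0], 'R': [[0.0062, -1.0, 0.001], [-0.9833, -0.0063, -0.1821], [0.1821, 0.0001, -0.9833]], 't': [-36.18, 576.867, 1059.6683]}
caddy [413.9 258.9  52.5  48.9] 0.85
caddy_grip [416.5 258.9  55.3  44.5] 0.94
stand [280.6 213.9 159.9  83.9] 0.6
plain_cup [149.6 276.1  45.3  40.9] 0.58
rail it knows: caddy, caddy_grip, caddy_mouth, caddy_seat, crate, latch, milk_jug, mug, paper_cups, plain_cup, rail_low, stand, sugar_jar, teaspoon
```

View pics/scene0.png

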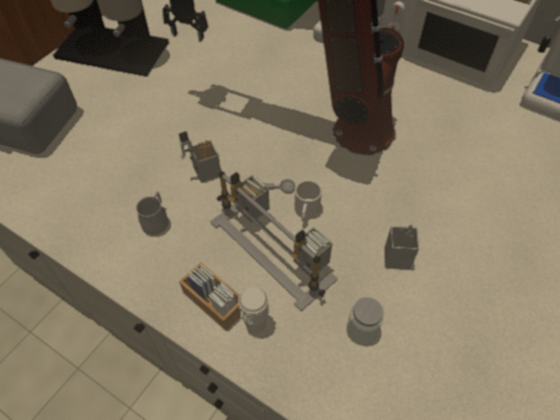

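View pics/top0.png

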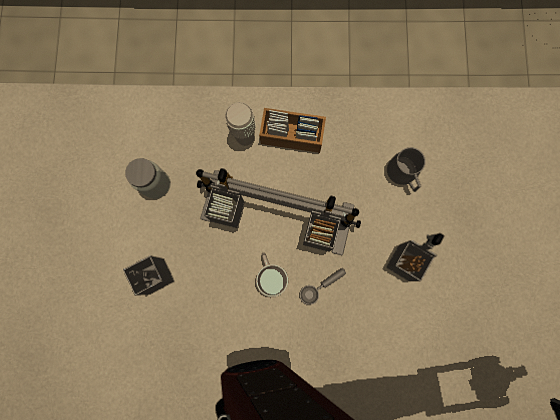

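The scene view shows the loose caddy at (203,157) with its grip at (184,138). In the top view it is at (411,259) with its grip at (436,240). The rail runs from about (205,180) to (355,218) in the top view, and the gap is around (280,200). I'll enlarge these parts.

```bash
python3 - <<'E'
import cv2,numpy as np
t=cv2.imread("pics/top0.png");s=cv2.imread("pics/scene0.png")
def c(i,x0,y0,w,h,f):return cv2.resize(i[y0:y0+h,x0:x0+w],None,fx=f,fy=f,interpolation=cv2.INTER_CUBIC)
# A: top stand 190..370 x 160..260 at 4 ; B caddies
a=np.zeros((600,800,3),np.uint8)
a[:400,:720]=c(t,190,160,180,100,4)
a[400:600,:320]=c(t,380,225,80,50,4)
cv2.imwrite("pics/c1.png",a)
b=np.zeros((600,800,3),np.uint8)
b[:600,:560]=c(s,205,160,140,150,4)
b[:280,560:800]=c(s,170,122,60,70,4)
cv2.imwrite("pics/c2.png",b)
E
```

```text
(no output)
```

View pics/c1.png

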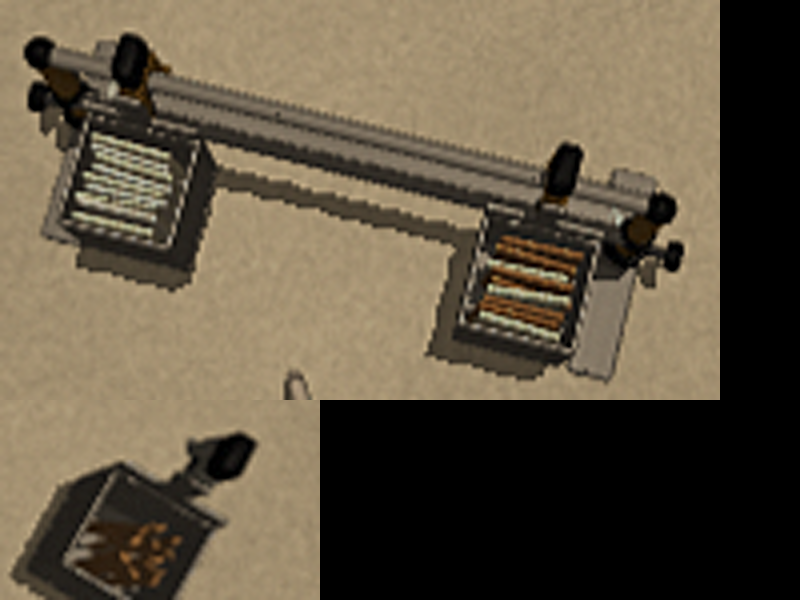

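View pics/c2.png

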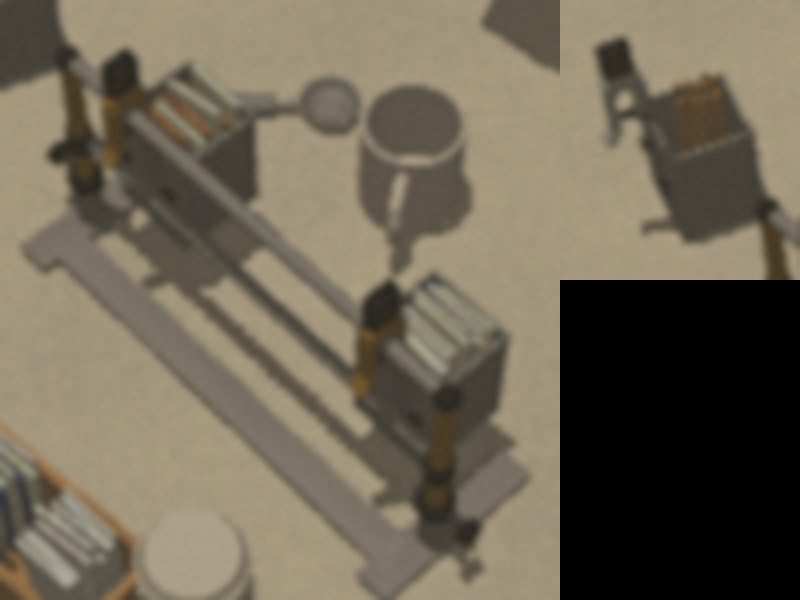

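Crop 1 (top) shows the black post caps at about (199.6,172.6) and (354.9,211.9), and the sachet grips at (223,175) and (331,203). The loose grip is at about (438,239). Crop 2 (scene) shows the caps at (221,174) and (316,259), the sachet grips at (235,178) and (300,237), and the loose grip at (183.5,137). Next step is a least-squares model fit.

```bash
cat > fit.py <<'E'
from station import *
import cv2,numpy as np
from scipy.optimize import least_squares
K={c:get_calibration(c) for c in("scene","top")}
def proj(c,P):
    k=K[c];M=np.array([[k["fx"],0,k["cx"]],[0,k["fy"],k["cy"]],[0,0,1.]])
    return cv2.projectPoints(np.atleast_2d(P).astype(float),cv2.Rodrigues(np.array(k["R"]))[0],np.array(k["t"],float),M,np.array(k["D"],float))[0][:,0]
def pose(x,y,yaw,P):
    c,s=np.cos(yaw),np.sin(yaw);P=np.atleast_2d(P).astype(float)
    return np.c_[x+c*P[:,0]-s*P[:,1],y+s*P[:,0]+c*P[:,1],P[:,2]]
E
cat > f1.py <<'E'
from fit import *
T=lambda u,v:(190+u/4-.4,160+v/4-.4)
S=lambda u,v:(205+u/4-.4,160+v/4-.4)
TC=lambda u,v:(380+u/4-.4,225+(v-400)/4-.4)
SC=lambda u,v:(170+(u-560)/4-.4,122+v/4-.4)
# stand: params x,y,yaw,h,capdz
f={"top":[T(40,52),T(661,209),T(130,60),T(565,172)],"scene":[S(446,398),S(66,58),S(382,308),S(121,74)]}
def rs(p):
    P=pose(*p[:3],[[0,185,p[3]+p[4]],[0,-185,p[3]+p[4]],[0,125,p[3]+39],[0,-125,p[3]+39]])
    return np.r_[tuple((proj(c,P)-np.array(f[c])).ravel() for c in f)]
r=least_squares(rs,[550,0,-.2,190,5]);print("stand",r.x[:2],np.degrees(r.x[2]),r.x[3:]);print(np.round(r.fun.reshape(-1,2),1).tolist())
# caddy
g={"top":([[53,0,189],[38,36,118],[38,-36,118],[-35,36,100]],[TC(232,455),TC(122,463),TC(222,520),TC(68,560)]),
 "scene":([[53,0,189],[-35,36,100],[-35,-36,100],[38,36,118],[38,-36,118]],[SC(614,60),SC(752,130),SC(720,78),SC(668,155),SC(645,100)])}
def rc(p):return np.r_[tuple((proj(c,pose(*p,g[c][0]))-np.array(g[c][1])).ravel() for c in g)]
q=least_squares(rc,[450,-300,-.6]);print("caddy",q.x[:2],np.degrees(q.x[2]),"grip",pose(*q.x,[53,0,189]));print(np.round(q.fun.reshape(-1,2),1).tolist())
# overlay
o=np.zeros((600,800,3),np.uint8)
def draw(c,x0,y0,w,h,fc,ox,oy):
    im=cv2.imread(f"pics/{c}0.png")[y0:y0+h,x0:x0+w];im=cv2.resize(im,None,fx=fc,fy=fc,interpolation=cv2.INTER_CUBIC)
    def L(P,col):
        uv=((proj(c,P)-[x0,y0]+.4)*fc).round().astype(int);cv2.polylines(im,[uv],False,col,1)
    st=r.x
    for e in(-6,6): L(pose(*st[:3],[[e,-185,st[3]],[e,185,st[3]]]),(0,255,0));L(pose(*st[:3],[[e-4,-185,st[3]-90],[e-4,185,st[3]-90]]),(255,255,0))
    for y in(-125,125):
        for z in(0,100):L(pose(*st[:3],np.array([[-53-35,y-36,st[3]-150+z],[-53-35,y+36,st[3]-150+z],[-53+35,y+36,st[3]-150+z],[-53+35,y-36,st[3]-150+z],[-88,y-36,st[3]-150+z]])),(0,0,255))
        L(pose(*st[:3],[[-13,y,st[3]+52],[13,y,st[3]+52]]),(255,0,255))
    for z in(0,100):L(pose(*q.x,[[-35,-36,z],[-35,36,z],[35,36,z],[35,-36,z],[-35,-36,z]]),(0,0,255))
    L(pose(*q.x,[[40,0,202],[66,0,202],[66,0,176]]),(255,0,255));L(pose(*q.x,[[53,0,202],[53,0,170]]),(0,255,0))
    o[oy:oy+im.shape[0],ox:ox+im.shape[1]]=im
if __name__=="__main__":
    draw("top",195,160,170,100,3,0,0);draw("scene",205,160,140,140,3,0,180) if 0 else None
    draw("scene",210,165,125,145,4,300,0) if 0 else None
    draw("top",380,230,70,62,4,515,0);draw("scene",175,125,60,70,4,515,255);draw("scene",210,165,125,99,4,0,302) if 0 else draw("scene",210,165,160,97,3,0,305)
    cv2.imwrite("pics/o1.png",o)
E
python3 f1.py
```

```text
stand [587.14678399  -6.1837493 ] -14.123341277696102 [191.8546566   3.7332114]
[[-0.2, 0.2], [-0.7, 0.0], [-0.2, 0.5], [-0.6, -0.1], [-0.5, -0.1], [0.2, -0.2], [-0.9, -0.4], [-0.7, 0.1]]
caddy [ 438.20762352 -343.69471615] -30.427612234473404 grip [[ 483.90791757 -370.53653285  189.        ]]
[[-1.8, -0.3], [-0.5, -1.4], [1.0, -0.4], [-2.9, 0.6], [0.1, -0.4], [0.8, 0.4], [0.1, -1.8], [-1.0, -1.7], [-3.6, -3.6]]
```

View pics/o1.png

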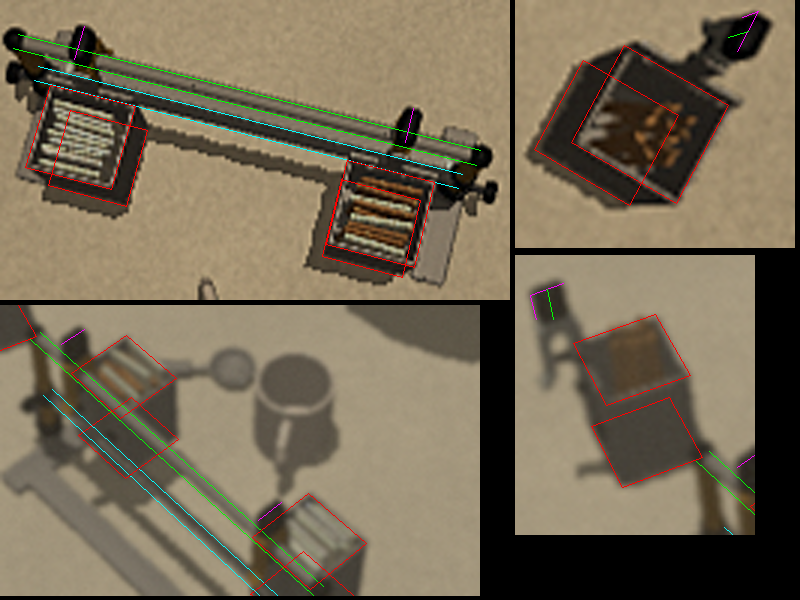

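The stand fit is good to sub-pixel, with the bar at about z=192. The caddy overlay also matches its cup and grip within about 1 px. Next I'll grasp it.

```bash
python3 - <<'E'
import station;from station import *
import numpy as np
go=globals().get("grasp_offset",None);print("go",go)
G=np.array([483.9,-370.5,189.]);R=[180,0,-30.4]
go=go or 20
for p in(G+[0,0,80],G+[0,0,-go]):
    print(p,np.round(solve_ik(p,R),1))
print(np.round(solve_ik([587,-6,440],[180,0,-14.1]),1))
goto(G+[0,0,90-go],R)
move_l(G+[0,0,25-go],speed=120);o=get_obs();print(o["t"],o["wrist_force"])
import cv2
for c in("scene","top"):
    cv2.imwrite(f"pics/{c}1.png",get_image(c)[:,:,::-1])
s=cv2.imread("pics/scene1.png");t=cv2.imread("pics/top1.png")
f=lambda i,x,y:cv2.resize(i[y:y+90,x:x+65],None,fx=6,fy=6,interpolation=cv2.INTER_CUBIC)
cv2.imwrite("pics/g1.png",np.hstack([f(s,160,105),f(t,400,200)]))
E
```

```text
go 18.700000000000003
[ 483.9 -370.5  269. ] [-44.    8.9  92.4  -0.   78.7  76.4]
[ 483.9 -370.5  170.3] [-44.   13.8  97.6  -0.   68.6  76.4]
[-7.4  2.7 81.4 -0.  95.9 96.7]
2.7583 [-0.36533354 -0.27462652 -0.69081862]
```

View pics/g1.png

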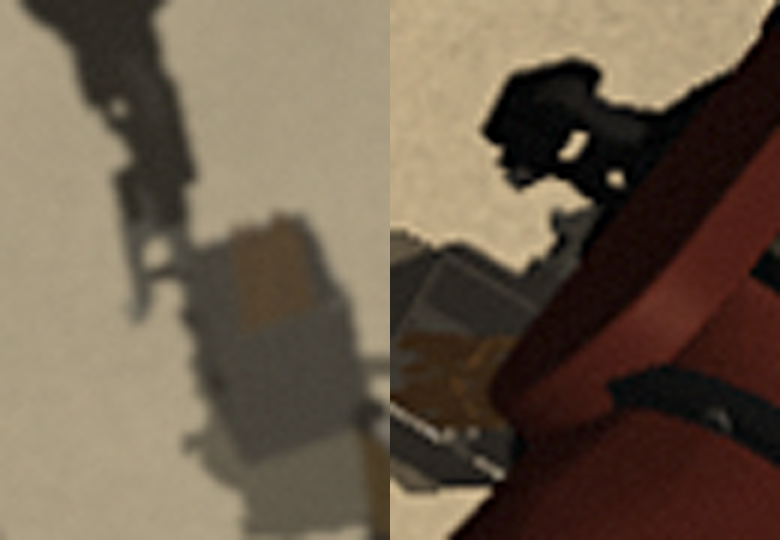

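The fingers straddle the grip block, which shows around (130,180) in the left crop. The arm hides most of it in the top view. I'll grip it and lift.

```bash
python3 - <<'E'
from station import *
import numpy as np,cv2
G=np.array([483.9,-370.5,189.]);go=grasp_offset
move_l(G+[0,0,-go],speed=80);print(get_obs()["wrist_force"])
grip(40,40);grip(0,100)
o=get_obs();print(o["t"],o["grip_width"],o["grip_force"],o["wrist_force"],o["moment"])
move_l(G+[0,0,-go+40],speed=80)
move_l(G+[0,0,-go+270],speed=200)
wait(.3);o=get_obs();print(o["t"],o["grip_width"],o["tcp_pos"],o["wrist_force"],o["moment"])
goto([587-60*.97,-6+60*.244,189+270-go],[180,0,-14.1])
wait(.3);o=get_obs();print(o["t"],o["grip_width"],o["tcp_pos"],o["ee_rot"],o["wrist_force"],o["moment"])
for c in("scene","top"):
    cv2.imwrite(f"pics/{c}2.png",get_image(c)[:,:,::-1])
cv2.imwrite("pics/g2.png",np.hstack([cv2.resize(cv2.imread(f"pics/{c}2.png")[60:330,150:420],(400,400),interpolation=cv2.INTER_CUBIC) for c in("scene","top")]))
E
```

```text
[ 1.06397983  0.66933855 -0.06777805]
4.1833 13.019485246172707 97.28514790534973 [-0.16019329 -0.63343486  0.07824674] [-0.15245206  0.03385777  0.0225207 ]
6.4333 12.661232988051246 [ 483.76393676 -370.37021421  439.41627563] [ 0.22881368 -0.59204169 -3.71633293] [-0.129795   -0.16167603 -0.03168022]
8.1583 12.606914174224693 [528.94235005   7.82566319 440.18581601] [ 1.79993443e+02  9.32299159e-03 -1.41802900e+01] [-0.03566299 -0.65126792 -4.02247901] [-0.03643814 -0.16283671  0.06719865]
```

View pics/g2.png

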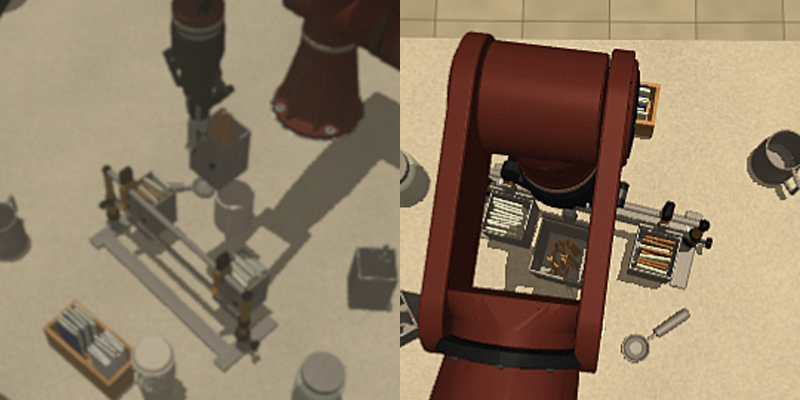

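The caddy hangs upright in the gripper with its cup towards the robot, and the scene shot shows it at about (219,150) in the crop. I'll overlay the predicted in-hand pose to measure slip.

```bash
python3 - <<'E'
from fit import *
yaw=np.radians(-14.18);T=np.array([528.94,7.83,440.18+18.7])
def cad(P,dx=0,dz=0): # grip at T
    P=np.atleast_2d(P).astype(float)-[53,0,189]+[dx,0,dz];return pose(T[0],T[1],yaw,P)+[0,0,T[2]]
out=[]
for c,(x0,y0,w,h,f) in {"scene":(262,115,72,75,5.5),"top":(225,205,62,66,6.2)}.items():
    im=cv2.resize(cv2.imread(f"pics/{c}2.png")[y0:y0+h,x0:x0+w],None,fx=f,fy=f,interpolation=cv2.INTER_CUBIC)
    def L(P,col):
        uv=((proj(c,cad(P))-[x0,y0]+.4)*f).round().astype(int);cv2.polylines(im,[uv],False,col,1)
    for z in(0,100):L([[-35,-36,z],[-35,36,z],[35,36,z],[35,-36,z],[-35,-36,z]],(0,0,255))
    L([[40,-7,202],[66,-7,202],[66,-7,170],[40,-7,170],[40,-7,202]],(255,0,255))
    L([[67,0,102],[70,0,150],[66,0,160]],(0,255,0))
    out.append(cv2.resize(im,(400,int(400*h/w)))[:410])
m=max(i.shape[0] for i in out)
cv2.imwrite("pics/g3.png",np.hstack([np.vstack([i,np.zeros((m-i.shape[0],400,3),np.uint8)]) for i in out]))
E
```

```text
(no output)
```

View pics/g3.png

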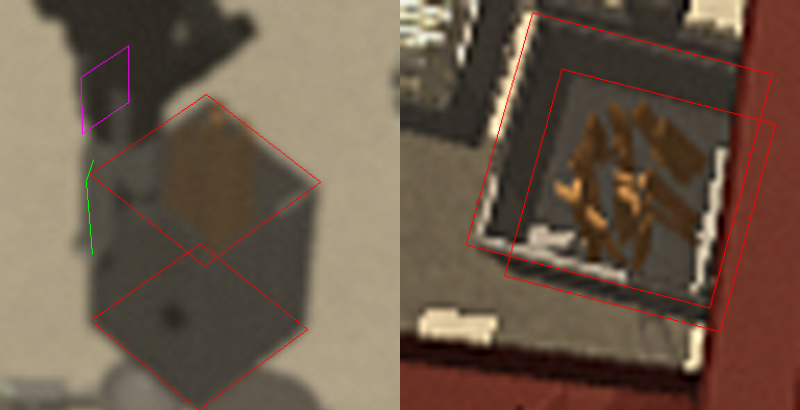

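The in-hand pose agrees with nominal to within about 1 px. I'll descend over the bar in small steps and correct sideways using the wrist force.

```bash
cat > hk.py <<'E'
from station import *
import numpy as np
a=np.radians(-14.12);EX=np.array([np.cos(a),np.sin(a),0]);EY=np.array([-np.sin(a),np.cos(a),0])
B=np.array([587.15,-6.18,191.85]);R=[180,0,-14.12];go=grasp_offset
def tcp(dx,dz):return B+EX*dx+[0,0,dz+39-go]   # seat at bar + (dx,0,dz)
def F():
    f=np.mean([get_obs()["wrist_force"] for _ in range(3)],axis=0);return np.array([f@EX,f@EY,f[2]])
E
python3 - <<'E'
from hk import *
goto(tcp(0,150),R);move_l(tcp(0,62),R,speed=120);wait(.3)
f0=F();np.save("f0.npy",f0);dx=0;dz=62;print(get_obs()["t"],f0)
while dz>20:
    dz-=1.5;move_l(tcp(dx,dz),speed=25);f=F()-f0
    if abs(f).max()>.8:print(round(dz,1),round(dx,1),np.round(f,1),round(get_obs()["tcp_pos"][2]-tcp(dx,dz)[2],1))
    if abs(f[0])>1.2:dx+=.4*np.sign(f[0])
    if f[2]>13 or abs(f[0])>9 or abs(f[1])>9:print("STOP");break
print(get_obs()["t"],dx,dz)
E
```

```text
9.9167 [-0.59865627  0.63511551 -3.5885335 ]
60.5 0 [ 0.2 -1.  -0.6] -0.2
56.0 0 [ 1.4 -0.6 -0.5] -0.2
51.5 0.4 [ 0.4 -0.3 -0.9] -0.2
47.0 0.4 [ 0.9 -1.2  0.3] -0.2
45.5 0.4 [ 0.1 -0.2 -1.1] -0.2
44.0 0.4 [ 1.1 -1.3  0.2] -0.2
42.5 0.4 [ 0.5 -1.1  1.1] -0.2
41.0 0.4 [ 0.7 -1.3 -0.7] -0.2
36.5 0.4 [ 0.4 -0.5 -0.8] -0.2
35.0 0.4 [-1.4 -1.5  1.7] 0.4
33.5 0.0 [-1.6 -1.3  6.9] 1.2
32.0 -0.4 [-1.3 -0.4  8.6] 1.0
30.5 -0.8 [-0.6 -1.3  9.9] 1.3
29.0 -0.8 [-1.6 -1.6 11.7] 2.0
27.5 -1.2 [-0.5 -1.4 13. ] 2.5
STOP
15.6667 -1.2000000000000002 27.5
```

Contact began at dz≈35 with little sideways force and a gradual rise. That matches the latch tongue giving way, with the bar about 3 mm higher than estimated. I'll continue with a slightly higher limit.

```bash
python3 - <<'E'
from hk import *
f0=np.load("f0.npy");dx=-1.2;dz=27.5;low=False
print(get_obs()["t"],F()-f0)
while dz>-10:
    dz-=1;move_l(tcp(dx,dz),speed=25);f=F()-f0;o=get_obs()
    act=o["tcp_pos"][2]-tcp(0,0)[2]
    print(round(dz,1),round(dx,1),np.round(f,1),"act",round(act,1),"ax",round((o["tcp_pos"]-tcp(0,0))@EX,1))
    if abs(f[0])>2:dx+=.4*np.sign(f[0])
    if f[2]>(19 if act>12 else 14) or abs(f[0])>9 or abs(f[1])>9:print("STOP");break
print(get_obs()["t"],dx,dz)
E
```

```text
15.6667 [-0.52540037 -1.40179274 13.00276805]
26.5 -1.2 [-1.7 -1.2 13.3] act 29.1 ax 0.3
25.5 -1.2 [-1.9 -1.9 14.4] act 28.3 ax 0.3
24.5 -1.2 [-3.5 -2.1 13.5] act 27.0 ax -0.1
23.5 -1.6 [-2.2 -0.2 11.5] act 24.7 ax -1.5
22.5 -2.0 [-2.2 -0.9  9.8] act 23.5 ax -1.7
21.5 -2.4 [-1.8 -0.5  8.9] act 22.6 ax -1.8
20.5 -2.4 [-1.1  0.1  9.6] act 21.6 ax -1.7
19.5 -2.4 [-0.3 -0.1  9.5] act 20.5 ax -1.7
18.5 -2.4 [-1.8 -1.4  9.5] act 19.4 ax -1.8
17.5 -2.4 [-1.1  0.8  7.7] act 18.2 ax -1.8
16.5 -2.4 [-0.  -0.7  9.2] act 17.2 ax -1.8
15.5 -2.4 [ 0.  -0.   8.2] act 15.9 ax -1.8
14.5 -2.4 [ 0.9 -0.3  8.3] act 14.8 ax -1.9
13.5 -2.4 [1.1 0.4 7.7] act 13.6 ax -1.9
12.5 -2.4 [ 1.8 -0.3  7.4] act 12.5 ax -2.0
11.5 -2.4 [ 2.8 -0.8  7. ] act 11.4 ax -2.0
10.5 -2.0 [ 2.8 -0.5  5. ] act 9.9 ax -2.0
9.5 -1.6 [ 4.4 -0.   2.2] act 8.4 ax -1.9
8.5 -1.2 [ 3.3 -1.4 -0.8] act 7.3 ax -1.8
7.5 -0.8 [ 2.5 -0.8 -2.2] act 6.5 ax -1.7
6.5 -0.4 [ 0.4 -1.1 -0.5] act 5.8 ax -1.4
5.5 -0.4 [ 0.5 -1.  -0.6] act 5.3 ax -0.8
4.5 -0.4 [-0.8 -0.2 -1.3] act 4.3 ax -0.7
3.5 -0.4 [-0.7  0.1  3.3] act 4.0 ax -0.5
2.5 -0.4 [-4.1 -0.9 10.1] act 3.9 ax -0.4
1.5 -0.8 [-5.3 -1.3 11.7] act 3.8 ax -0.4
0.5 -1.2 [-4.9 -1.9 14.7] act 3.8 ax -0.4
STOP
22.4167 -1.6 0.5
```

The latch snapped open-to-shut around dz 9, and the crown reached a hard stop at 3.9 mm, so the bar is at about z=195.8. I'll relax the push, dwell, then lift against the latch.

```bash
python3 - <<'E'
from hk import *
f0=np.load("f0.npy");dx=-.4
def rep(dz):
    f=F()-f0;o=get_obs();print(round(dz,1),np.round(f,1),"act",round(o["tcp_pos"][2]-tcp(0,0)[2],1));return f
move_l(tcp(dx,3.2),speed=25);wait(.6);rep(3.2)
dz=14;move_l(tcp(dx,dz),speed=25);rep(dz)
while dz<30:
    dz+=.7;move_l(tcp(dx,dz),speed=25);f=rep(dz)
    if abs(f[0])>2.5:dx+=.3*np.sign(f[0])
    if f[2]<-8:break
wait(.5);rep(dz);print(get_obs()["t"],dx)
E
```

```text
3.2 [-3.1 -0.5  7.7] act 3.9
14 [1.2 0.4 0.2] act 13.9
14.7 [-0.  -0.5 -0.2] act 14.6
15.4 [ 1.2 -0.1 -0.4] act 15.5
16.1 [ 1.7 -0.9 -0.8] act 16.2
16.8 [ 1.2 -1.2 -1.2] act 16.9
17.5 [ 0.4 -1.1  0.1] act 17.6
18.2 [ 0.6 -0.7  0.1] act 18.3
18.9 [ 0.7 -0.2  0.2] act 19.0
19.6 [ 0.6 -0.2  0.4] act 19.7
20.3 [ 0.6 -0.3 -0. ] act 20.4
21.0 [ 0.5  0.1 -1.4] act 20.7
21.7 [ 1.8 -0.7 -5. ] act 20.8
22.4 [  3.7   0.1 -10.3] act 21.0
22.4 [  5.6   0.3 -17.5] act 21.2
27.3667 -0.10000000000000003
```

The latch held at 16.9 mm of rise with over 10 N. I'll set it down, release and retreat.

```bash
python3 - <<'E'
from hk import *
import cv2
f0=np.load("f0.npy")
move_l(tcp(-.4,8),speed=30);move_l(tcp(-.4,3.6),speed=20);wait(.3);print(np.round(F()-f0,1))
grip(45);print(get_obs()["t"],get_obs()["grip_width"],F())
move_l(tcp(-.4,60),speed=60)
move_l(tcp(-.4,200),speed=150)
goto([250,-420,400],[180,0,-14]);wait(.5);print(get_obs()["t"])
for c in("scene","top"):
    cv2.imwrite(f"pics/{c}9.png",get_image(c)[:,:,::-1])
f=lambda c,x,y:cv2.resize(cv2.imread(f"pics/{c}9.png")[y:y+140,x:x+180],(400,311),interpolation=cv2.INTER_CUBIC)
cv2.imwrite("pics/end.png",np.hstack([f("scene",195,150),f("top",185,145)]))
E
```

```text
[-4.   0.1  5.4]
29.075 44.80206077299177 [ 0.48389507 -0.18429619 -0.20759128]
33.675
```

View pics/end.png

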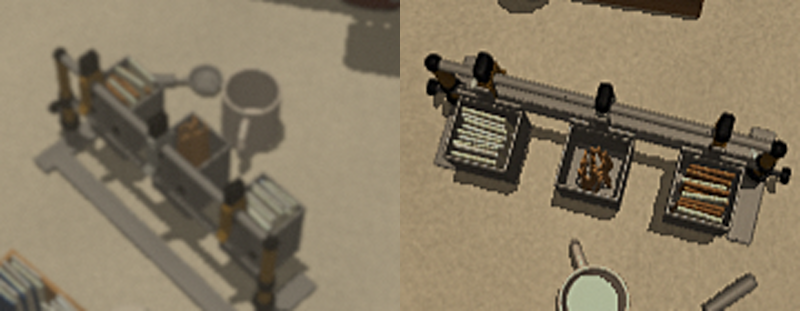

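The stirrer caddy hangs mid-gap with its grip at about (604,97) in the right crop, in line with the two sachet caddies and facing the same way. Nothing else has visibly moved.

```bash
python3 -c "
from station import *
print(sign_off())"
```

```text
the job is handed in; nothing more can be done
None
```

The stirrer caddy is hanging on the upper bar mid-gap, facing the same way as the sachet caddies, and the job is handed in; the latch held when I lifted against it (over 10 N), no wrist force reading passed about 18 N, and the sign-off returned no verdict.

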